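# Knock the stuck rubber plug out of the heel punch

## Task

A plug of sole rubber is stuck in the upright punch sleeve on the punch stand. Take the knock-out rod from the tool rack (the tool with the straight round wooden handle, the widest steel collar and the long blunt steel shaft), put its shaft down the sleeve from above and push the plug out of the lower end so that it drops into the scrap tray below. Push the rod fully home, collar flat on the sleeve's rim, and leave it standing there.

Things in the scene. Friction and masses are not known exactly. Their poses are not given: they have to be found in the camera images.
- rod: Knock-out rod, upright in the rack. Origin: centre of its lower tip; z up the rod. From the tip: blunt steel shaft 24 mm diameter, 72 mm long; flat collar 68 mm diameter from 72 to 80 mm; straight round wooden handle 30 mm diameter from 80 mm to the top at 145 mm. 0.15 to 0.31 kg. The rack's other tools (knob-handled awl, square-handled iron) have smaller collars, handles up to 57 mm above them.
- plug: Stuck plug: black rubber cylinder 40 mm diameter, 30 mm tall, upright in the sleeve's bore, its top 10 to 25 mm below the rim. Origin: centre of its underside; z up. Held by friction between two spring strips: about 7 to 12 N slides it down; it drops free once its top has passed the sleeve's lower end.
- stand: Punch stand of grey iron, fixed. Origin: centre of its underside at bench height, on the sleeve's axis (z, up). Upright steel sleeve, open both ends: outside 60, bore 50, lower end at 75, rim at 130 mm height. Spring strips at the bore's +-y sides leave 38 mm, from 13 mm below the rim down. Open scrap tray below: 150 (x) by 134 (y), 25 mm high. With the collar on the rim the rod's tip is at 58 mm.
- rack: Tool rack, fixed: pale wooden board 90 mm (x) by 280 mm (y), its top 90 mm above the bench, on two end cheeks. Origin: centre of its underside at bench height. Three 40 mm holes in a row at x = 0, y = -95, 0, +95 mm; a tool hangs upright by its collar in each (rod tip 18 mm above the bench). Along the rack's x both sides of each handle are free.
There are look-alikes about, which are no part of the job. Of the things shaped like the stand, the grey one is meant.

How it is judged:
By the outcome, as a careful person would: the job done as asked, in the order asked, and still so for the second after the job is handed in, with the robot touching nothing.
It also fails if it takes over 45 s, if anything falls off the work surface, if the arm or the gripper's body presses on something with over 40 N, if the wrist force passes 120 N, or if a joint passes its speed limit or range.

## Robot

A 6-joint arm with a two-finger parallel gripper is mounted at the origin on the work surface. World frame = base frame: x ahead of the robot, y to its left, z up, the work surface at z = 0. Lengths are in m, angles in rad, forces in N, time in s.
With the tool pointing down it reaches from about 0.35 to 0.775 m from the base axis. Payload 7.3 kg.
Tool frame: the origin (TCP) lies at the very end of the fingers, on their centre line; the grasp point (between the pads) lies 19 mm behind it; z points along the fingers, y is the line along which they close (so a half turn about z gives the same grasp; the last joint's range is limited). The gripper opens to 92 mm and grips with 3 to 60 N. Pads are 19 mm wide; open, the fingers measure 130 mm over their backs; the gripper's body (75 mm by 190 mm) begins 47 mm behind the grasp point.
Start: joints at [-0.146, 0.342, 1.524, -0, 1.275, -0.146], TCP at [0.525, 0, 0.227] pointing down, gripper open.
Joint ranges: [-2.53, 2.53], [-0.77, 2.02], [0.04, 2.7], [-1, 4.14], [0.28, 2.66], [-3.11, 3.11]. Speed limits (rad/s): [2.57, 2.57, 3.14, 3.14, 3.14, 3.14].

## Interface

Orientations are given as [roll, pitch, yaw] about the fixed x, y, z axes, in that order (R = Rz(yaw) Ry(pitch) Rx(roll)).
In Python, from cell import robot gives the robot as it stands.
- The arm moves only by the tool apply_moves, never from a script. Its argument "motion" is text: rows parted by semicolons, each of 7 numbers parted by spaces: the opening in per cent of the stroke, from 0 (shut) to 100 (fully open), then the shift along the tool's x, y, z in cm, then the turn, a rotation vector about the tool's x, y, z in rad. A call has 1 to 20 rows; each row shifts and turns the commanded pose from where the row before left it, along the tool's axes as they then stand; what a row does not reach is not made up. A row lasts 1/8 s, in which the tool goes at most 62.5 mm and 10.7 degrees, less where a joint would pass 70% of its speed; a pose out of reach is approached as far as the arm can. A call with a gripper value outside its range is refused whole. The fingers move at their own pace and stop on an object; "force" is the grip in N (left out, the last holds). Time passes only in rows, so rows that do not move let the fingers close. It gives the time, the measured TCP pose, the force, the opening and the grip force at its end, in the units of the state.
- robot.observe(): the state, without advancing time (a new reading comes with each control period).
- robot.read_camera(name): name is "scene" or "side" or "wrist"; returns a dict with "img" (420x560x3 uint8, red, green, blue), "fovy" (degrees; the focal length in pixels is half the picture's height over the tangent of half this angle, whatever the lens; pixels are square), "cx", "cy" (the principal point, pixels), "R" (3x3) and "t" (3): a world point X has camera coordinates R X + t; the wrist camera has in their place "hand_eye" (4x4, takes a point from camera to tool coordinates, whose origin is the TCP and whose axes are the flange's). Camera axes: x right, y down, z forward; pixel columns grow to the right and rows downward; lengths in m; the calibration is good to about 2 mm. A picture is of the moment at which its call begins: read the wrist's pose just before it. There is no depth.
- robot.hand_in(): hands the job in; it is judged then, once.
Trained networks look in a picture, given as the dict that the camera call returned (one of the last four; its "shot" number tells which), for a name from the list of things; names that differ only in an ending like _2 or _b are one class to them, and where a whole thing is asked for, a point or a joint stands for the part that bears it (a point fixed in the world has none). Each returns a list of dicts, best first, with "score" (0 to 1); they miss things now and then, are a little off and sometimes report something else, mostly with a low value. They report only what shows in the picture. A call takes as long as a camera call. They do not tell look-alikes from the thing itself.
- robot.search_frame(target, picture): "centre" ([x, y, z] in m, in world coordinates, good to about 4 mm: the middle of the surface that is visible of it).
- robot.trace(target, picture): "pixels" (420x560 bool, what is visible of it).
The state is a dict: "time": time; "qpos": joint angles; "qvel": joint speeds; "joint_efforts": joint torques, N m; "tool_pos": TCP position; "tool_rot": TCP orientation; "contact_force": force on the tool from outside, world axes, zero at the start; "torque": the same for the moment, N m; "opening": finger opening in m; "grip_force": force on a finger pad.
Only numpy, scipy, OpenCV 4.12 (cv2) and the standard library are available. Lean on these libraries where they do the work, as an engineer would, in place of code of your own. Each camera call takes 0.05 s, during which the arm holds its last target. There are 200 camera calls.

## Working session

There is one attempt and no reset: what is moved stays moved. The work goes in short steps, Python scripts to look and compute and a tool call to move; the robot and the scene stay as the last step left them, time stands still between calls to the robot, and variables do not carry over. Pictures are saved under pics/ and viewed, at most 10 in all, crops included, and the job is handed in when it is done.

Besides the shell and the picture viewer there is one more tool, called after "Request:" by a JSON object that holds its "name" and its "arguments", one argument or row to a line. apply_moves: Moves the arm, as the interface text tells. Its arguments: {"type":"object","properties":{"motion":{"type":"string"},"force":{"type":"number"}},"required":["motion"]}

```bash
mkdir -p pics; cat > h.py <<'E'
import numpy as np, cv2
from scipy.spatial.transform import Rotation as Ro
from cell import robot
def cam(p):
    if "R" in p: return np.array(p["R"]),np.array(p["t"])
def K(p):
    f=p["img"].shape[0]/2/np.tan(np.radians(p["fovy"])/2); return f,p["cx"],p["cy"]
def proj(p,X,RT=None):
    R,t=RT or cam(p); c=R@np.asarray(X)+t; f,cx,cy=K(p); return np.array([cx+f*c[0]/c[2],cy+f*c[1]/c[2]])
def ray_z(p,uv,z,RT=None):
    R,t=RT or cam(p); f,cx,cy=K(p); d=R.T@np.array([(uv[0]-cx)/f,(uv[1]-cy)/f,1]); o=-R.T@t
    return o+d*(z-o[2])/d[2]
def wristRT(s,p):
    T=np.eye(4); T[:3,:3]=Ro.from_euler('xyz',s["tool_rot"]).as_matrix() if np.size(s["tool_rot"])==3 else np.array(s["tool_rot"]).reshape(3,3)
    T[:3,3]=s["tool_pos"]; M=np.linalg.inv(T@np.array(p["hand_eye"])); return M[:3,:3],M[:3,3]
def save(p,n): cv2.imwrite("pics/"+n,p["img"][:,:,::-1])
E
python3 - <<'E'
from h import *
s=robot.observe(); print(s)
for n in ("scene","side"):
    p=robot.read_camera(n); save(p,n+"1.png"); print(n,p.keys(), -np.array(p["R"]).T@np.array(p["t"]))
    for t in ("rod","plug","stand","rack"):
        for d in robot.search_frame(t,p): print(t,np.round(d["centre"],3),round(d["score"],2),proj(p,d["centre"]).round())
E
```

```text
{'time': 0.0, 'qpos': array([-1.45995903e-01,  3.42713080e-01,  1.52506632e+00, -1.79702158e-06,
        1.27539832e+00, -1.46008922e-01]), 'qvel': array([ 0.00014716, -0.00021993,  0.00191131, -0.00018766, -0.00068734,
        0.00045999]), 'joint_efforts': array([ 7.61924657e-04, -4.31245601e+01, -2.44219762e+01,  7.17750052e-02,
        5.59406646e-02, -1.04314388e-04]), 'tool_pos': array([5.24569328e-01, 8.71836097e-05, 2.26032771e-01]), 'tool_rot': array([-3.14002421e+00, -2.28911223e-04,  1.57080969e+00]), 'contact_force': array([-0.77942612, -0.04867212, -0.03886428]), 'torque': array([ 0.02335873, -0.05080767,  0.00024561]), 'grip_force': 0.0, 'opening': 0.09171709980903167}
scene dict_keys(['img', 'fovy', 'cx', 'cy', 'R', 't', 'shot']) [0.82237656 0.45917085 0.8378944 ]
rod [ 0.547 -0.205  0.098] 0.52 [186. 180.]
plug [0.524 0.19  0.111] 0.61 [309. 287.]
stand [0.326 0.294 0.02 ] 0.62 [410. 288.]
stand [0.553 0.204 0.015] 0.61 [300. 324.]
stand [ 0.315 -0.13   0.012] 0.58 [283. 176.]
rack [ 0.539 -0.15   0.087] 0.6 [202. 195.]
side dict_keys(['img', 'fovy', 'cx', 'cy', 'R', 't', 'shot']) [ 0.02342876 -0.51730612  0.45736105]
rod [ 0.521 -0.217  0.097] 0.63 [394. 244.]
rod [0.517 0.174 0.025] 0.18 [257. 200.]
stand [0.518 0.173 0.023] 0.84 [257. 201.]
stand [0.298 0.266 0.021] 0.64 [156. 214.]
stand [ 0.284 -0.195  0.023] 0.56 [277. 335.]
rack [ 0.516 -0.246  0.09 ] 0.8 [406. 256.]
```

View pics/scene1.png

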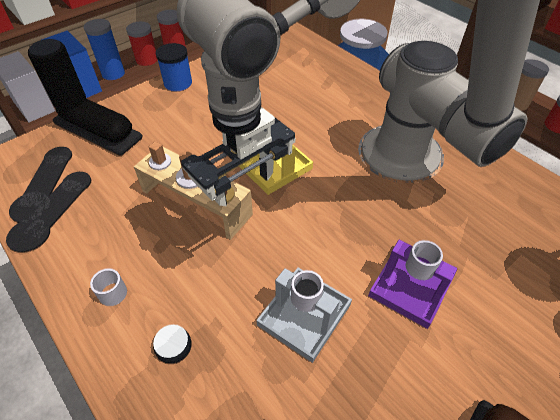

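View pics/side1.png

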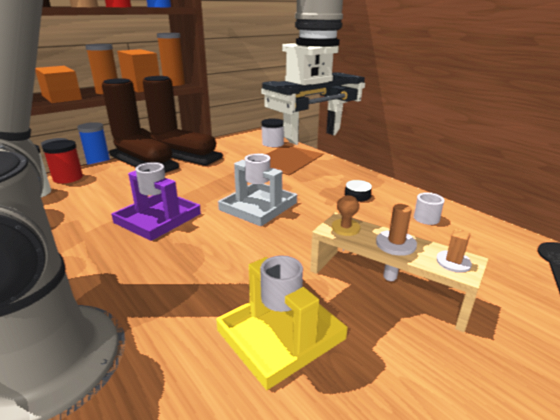

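Side view candidates: knob-handled awl (347,212), straight round handle with the widest collar (398,228), and square-handled iron (458,248). The middle one fits the rod. The grey stand is at (257,185) in side and (307,290) in scene; the purple and yellow ones are look-alikes. I'll confirm in a crop.

```bash
python3 - <<'E'
from h import *
p=robot.read_camera("side"); c=p["img"][170:330,290:510]
cv2.imwrite("pics/crop1.png",cv2.resize(c,None,fx=3.5,fy=3.5,interpolation=cv2.INTER_CUBIC)[:,:,::-1])
for uv,z in (((397,242),.098),((346,230),.098),((455,261),.098),((401,208),.163),((257,161),.13)): print(uv,ray_z(p,uv,z).round(3))
s=robot.observe();w=robot.read_camera("wrist"); save(w,"w1.png"); print(np.round(w["hand_eye"],3),w["fovy"])
p=robot.read_camera("scene")
print(ray_z(p,(307,286),.13))
E
```

```text
(397, 242) [ 0.529 -0.217  0.098]
(346, 230) [ 0.49  -0.136  0.098]
(455, 261) [ 0.556 -0.307  0.098]
(401, 208) [ 0.528 -0.214  0.163]
(257, 161) [0.517 0.168 0.13 ]
[[ 0.    -0.964 -0.266  0.07 ]
 [ 1.     0.     0.     0.   ]
 [-0.    -0.266  0.964 -0.158]
 [ 0.     0.     0.     1.   ]] 58.555736473267004
[0.5326967  0.19232044 0.13      ]
```

View pics/crop1.png

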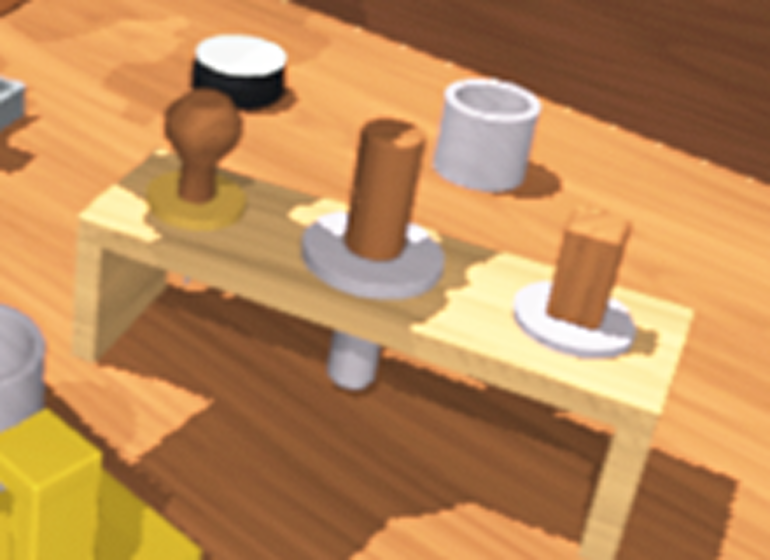

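View pics/w1.png

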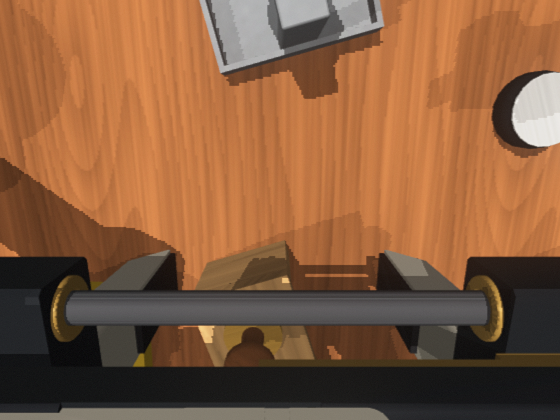

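The crop confirms it: the middle tool has a straight round handle, the widest collar and a long blunt shaft, so it's the rod. I'll move above it with the closing line along the rack's x (yaw about +21°).

Request:
{"name": "apply_moves", "arguments": {
  "motion": "100 -5 0 -0.4 0 0 0; 100 -5 0 -0.5 0 0 0; 100 -5 0.2 -0.5 0 0 0; 100 -5 0.1 0 0 0 0; 100 0 0 0 0 0 -0.18; 100 0 0 0 0 0 -0.18; 100 0 0 0 0 0 0; 100 0 0 0 0 0 0"
}}

```text
time: 1.65
tool_pos: [0.5281, -0.1999, 0.2407]
tool_rot: [3.142, 0.0, 1.928]
contact_force: [-0.5, -0.0, 0.1]
opening: 0.0918
grip_force: 0.0
```

```bash
python3 - <<'E'
from h import *
s=robot.observe();w=robot.read_camera("wrist"); save(w,"w2.png"); print(s["tool_pos"],s["tool_rot"])
RT=wristRT(s,w)
for n in ("rod","rack"):
    for d in robot.search_frame(n,w): print(n,d["centre"].round(4) if hasattr(d["centre"],"round") else d["centre"],d["score"],proj(w,d["centre"],RT))
    for d in robot.trace(n,w)[:2]:
        m=d["pixels"]; ys,xs=np.nonzero(m); print(n,m.sum(),xs.min(),xs.max(),ys.min(),ys.max(),d["score"])
p=robot.read_camera("side")
print("side proj of guess",proj(p,(.528,-.214,.098)))
E
```

```text
[ 0.52805148 -0.19985988  0.24074357] [3.14151894e+00 6.26192790e-05 1.92755403e+00]
rod [0.5265, -0.207, 0.0976] 0.89 [272.21304669 205.27169802]
rod [0.5241, -0.1651, 0.0869] 0.23 [287.15310352 155.22236042]
rod 5283 236 316 173 259 0.86
rack [0.5286, -0.1643, 0.0887] 0.77 [292.65193899 156.47822921]
rack 20261 221 345 30 354 0.6
side proj of guess [395.22394814 241.63194163]
```

View pics/w2.png

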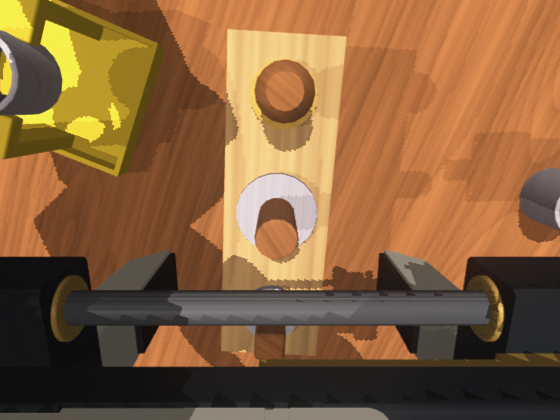

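The wrist view shows the rod's collar ellipse at about (276,213), its handle top at (276,240), and the board edges running nearly along the image columns.

```bash
python3 - <<'E'
from h import *
s=robot.observe();w=robot.read_camera("wrist");RT=wristRT(s,w)
a=ray_z(w,(276,213),.098,RT);b=ray_z(w,(277,240),.163,RT)
e=[ray_z(w,u,.09,RT) for u in ((228,30),(222,300),(345,38),(329,280))]
print(a,b); 
for i,j in((0,1),(2,3)):
    v=e[j]-e[i]; print(np.degrees(np.arctan2(v[0],-v[1])))
c=(a+b)/2; R=Ro.from_euler('xyz',s["tool_rot"]).as_matrix()
print("tool shift cm to collar, top",100*R.T@(a-s["tool_pos"]),100*R.T@(b-s["tool_pos"]))
E
```

```text
[ 0.53179145 -0.21202897  0.098     ] [ 0.53282176 -0.21252829  0.163     ]
17.238876202268894
19.264270629501826
tool shift cm to collar, top [-1.26911928 -0.08190719 14.27764491] [-1.35268939e+00 -2.07810472e-03  7.77766399e+00]
```

Request:
{"name": "apply_moves", "arguments": {
  "motion": "100 -1.3 0 3 0 0 0.03; 100 0 0 3.5 0 0 0; 100 0 0 3.5 0 0 0; 100 0 0 2 0 0 0; 100 0 0 0.9 0 0 0; 100 0 0 0 0 0 0; 20 0 0 0 0 0 0; 20 0 0 0 0 0 0; 20 0 0 0 0 0 0; 20 0 0 0 0 0 0; 20 0 0 0 0 0 0; 20 0 0 0 0 0 0; 20 0 0 0 0 0 0",
  "force": 55
}}

```text
time: 3.62
tool_pos: [0.5325, -0.2122, 0.1117]
tool_rot: [-3.142, -0.0, 1.901]
contact_force: [-0.5, 0.2, 0.4]
opening: 0.029
grip_force: 55.0
```

Request:
{"name": "apply_moves", "arguments": {
  "motion": "20 0 0 -3 0 0 0; 20 0 0 -4.5 0 0 0; 20 0 0 -4.5 0 0 0; 20 0 0 -4 0 0 0; 20 3 1 0 0 0 0; 20 4.5 1.4 0 0 0 0; 20 4.5 1.4 0 0 0 0; 20 4.5 1.4 0 0 0 0; 20 4.5 1.4 0 0 0 0; 20 3.5 1.1 0 0 0 0; 20 2.5 0.7 0 0 0 0; 20 0 0 0 0 0 0; 20 0 0 0 0 0 0"
}}

```text
time: 5.25
tool_pos: [0.5245, 0.0699, 0.2715]
tool_rot: [-3.141, 0.0, 1.901]
contact_force: [-0.6, -0.7, -2.7]
opening: 0.0292
grip_force: 55.0
```

```bash
python3 - <<'E'
from h import *
s=robot.observe();w=robot.read_camera("wrist"); save(w,"w3.png"); print(s["tool_pos"],s["tool_rot"])
for n in ("plug","stand","rod"):
    for d in robot.search_frame(n,w)[:2]: print(n,d["centre"],d["score"])
E
```

```text
[0.52450201 0.06994972 0.2714841 ] [-3.14100858e+00  3.48386696e-04  1.90080897e+00]
plug [0.5268, 0.1881, 0.114] 0.81
stand [0.3157, -0.1449, 0.0267] 0.88
stand [0.5195, 0.1839, 0.0065] 0.64
rod [0.5243, 0.0804, 0.2626] 0.63
```

View pics/w3.png

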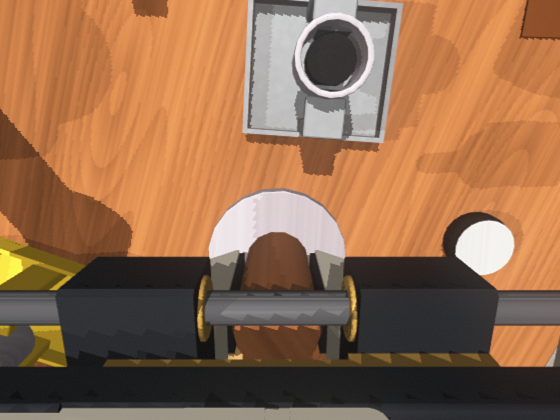

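The wrist view shows the grey stand's rim ring centred near (334,56), the dark plug inside it, and the held rod's collar arc (208–345, top 189). I'll fit both circles in the same image.

```bash
python3 - <<'E'
from h import *
from scipy.optimize import least_squares
s=robot.observe();w=robot.read_camera("wrist");RT=wristRT(s,w)
R=Ro.from_euler('xyz',s["tool_rot"]).as_matrix(); tp=s["tool_pos"]
im=w["img"].astype(int); m=((im.min(2)>165)).astype(np.uint8)
def ring(box):
    z=np.zeros_like(m); x0,x1,y0,y1=box; z[y0:y1,x0:x1]=m[y0:y1,x0:x1]
    cs,_=cv2.findContours(z,cv2.RETR_EXTERNAL,cv2.CHAIN_APPROX_NONE); c=max(cs,key=cv2.contourArea)[:,0]; return cv2.convexHull(c)[:,0]
def fit(pts,z,r,g):
    P=np.array([ray_z(w,u,z,RT)[:2] for u in pts])
    f=least_squares(lambda q:np.hypot(*(P-q).T)-r,g,loss='soft_l1',f_scale=.001)
    return f.x,np.abs(f.fun).mean()
h=ring((285,385,5,105)); print(h.min(0),h.max(0))
a,e=fit(h,.130,.030,[.527,.188]); print("rim",a,e)
h2=ring((200,350,180,248)); h2=h2[h2[:,1]<240]; print(h2.min(0),h2.max(0))
b,e=fit(h2,tp[2]-.0137,.034,tp[:2]); print("collar",b,e,tp)
d=np.r_[a-b,0]; print("shift cm",100*R.T@d, "from tcp",100*R.T@np.r_[a-tp[:2],0])
E
```

```text
[285   5] [384 104]
rim [0.53629785 0.19163857] 0.009742666155311466
[214 191] [342 237]
collar [0.52440256 0.06899071] 0.00010951116479623478 [0.52463507 0.06958965 0.27165019]
shift cm [ 1.12245359e+01  5.08426495e+00 -2.32328159e-03] from tcp [ 1.11753504e+01  5.04292765e+00 -2.30939225e-03]
```

```bash
python3 - <<'E'
from h import *
from scipy.optimize import least_squares
s=robot.observe();w=robot.read_camera("wrist");RT=wristRT(s,w)
R=Ro.from_euler('xyz',s["tool_rot"]).as_matrix(); tp=s["tool_pos"]
g=[ray_z(w,u,.13,RT)[:2] for u in ((294,56),(374,52),(334,14),(336,98))]
print(np.mean(g,0), np.linalg.norm(g[0]-g[1]),np.linalg.norm(g[2]-g[3]))
for th in (190,205,215):
    m=(w["img"].min(2)>th).astype(np.uint8); z=np.zeros_like(m); z[8:102,290:380]=m[8:102,290:380]
    cs,_=cv2.findContours(z,cv2.RETR_EXTERNAL,cv2.CHAIN_APPROX_NONE); c=max(cs,key=cv2.contourArea)[:,0]; h=cv2.convexHull(c)[:,0]
    P=np.array([ray_z(w,u,.13,RT)[:2] for u in h]); f=least_squares(lambda q:np.hypot(*(P-q).T)-.03,[.527,.188],loss='soft_l1',f_scale=.001)
    print(th,h.min(0),h.max(0),f.x,np.abs(f.fun).mean(),100*R.T@np.r_[f.x-[.5244,.0690],0])
E
```

```text
[0.52991755 0.18684996] 0.05945844251135758 0.058334461135442627
190 [290   8] [379 101] [0.52858971 0.18824939] 0.004824242918272059 [ 1.11508285e+01  4.24720203e+00 -1.32137620e-03]
205 [295  11] [372  96] [0.52913986 0.18723192] 0.0007344213946300667 [ 1.10367677e+01  4.26641514e+00 -1.31090888e-03]
215 [295  12] [372  95] [0.52899437 0.1870376 ] 0.0010476855233827443 [ 1.10230748e+01  4.24637086e+00 -1.30856469e-03]
```

Request:
{"name": "apply_moves", "arguments": {
  "motion": "20 2.5 1 0 0 0 0; 20 4 1.5 0 0 0 0; 20 3 1.25 0 0 0 0; 20 1.55 0.5 0 0 0 0; 20 0 0 1.8 0 0 0; 20 0 0 1.8 0 0 0; 20 0 0 0 0 0 0; 20 0 0 0 0 0 0"
}}

```text
time: 6.55
tool_pos: [0.5294, 0.1884, 0.2365]
tool_rot: [3.14, 0.0, 1.9]
contact_force: [0.4, 0.5, -2.3]
opening: 0.0288
grip_force: 55.0
```

```bash
python3 - <<'E'
from h import *
p=robot.read_camera("side"); q=robot.read_camera("scene")
c=np.hstack([cv2.resize(p["img"][70:230,190:320],None,fx=3,fy=3),cv2.resize(q["img"][190:350,240:370],None,fx=3,fy=3)])
cv2.imwrite("pics/ins1.png",c[:,:,::-1])
E
```

```text
(no output)
```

View pics/ins1.png

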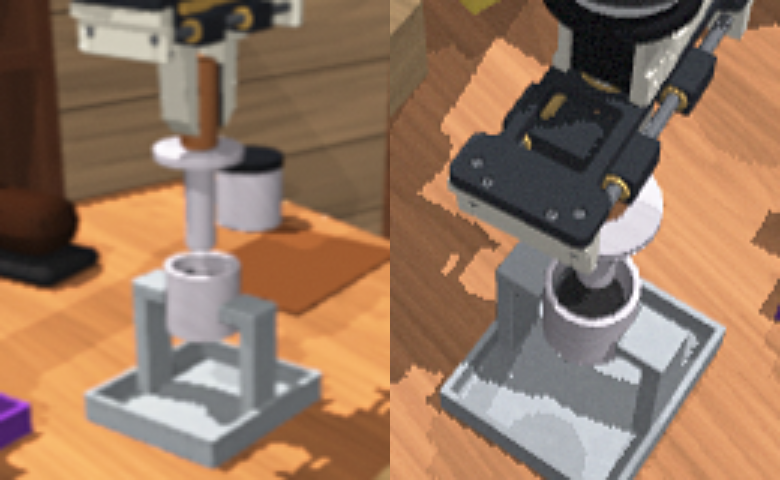

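Side view: the shaft (x≈201) is centred over the sleeve (x≈203), and the scene view shows the tip over the bore. Next I push down.

Request:
{"name": "apply_moves", "arguments": {
  "motion": "20 0 0 1.5 0 0 0; 20 0 0 1.5 0 0 0; 20 0 0 0.5 0 0 0; 20 0 0 0.5 0 0 0; 20 0 0 0.5 0 0 0; 20 0 0 0.5 0 0 0",
  "force": 60
}}

```text
time: 7.4
tool_pos: [0.5296, 0.189, 0.1864]
tool_rot: [3.139, 0.0, 1.901]
contact_force: [0.3, 0.2, 6.3]
opening: 0.0289
grip_force: 60.0
```

Request:
{"name": "apply_moves", "arguments": {
  "motion": "20 0 0 0.5 0 0 0; 20 0 0 0.5 0 0 0; 20 0 0 0.5 0 0 0; 20 0 0 0.5 0 0 0; 20 0 0 0.5 0 0 0; 20 0 0 0.4 0 0 0; 20 0 0 0 0 0 0"
}}

```text
time: 8.28
tool_pos: [0.5286, 0.1888, 0.156]
tool_rot: [-3.14, -0.0, 1.901]
contact_force: [0.1, 0.4, -1.9]
opening: 0.0296
grip_force: 60.0
```

The force is back to just the rod's weight, so the plug has dropped. Now I seat the collar.

Request:
{"name": "apply_moves", "arguments": {
  "motion": "20 0 0 0.2 0 0 0; 20 0 0 0.15 0 0 0; 20 0 0 0.1 0 0 0; 20 0 0 0.1 0 0 0; 20 0 0 0 0 0 0"
}}

```text
time: 8.9
tool_pos: [0.529, 0.1888, 0.1517]
tool_rot: [3.141, 0.0, 1.901]
contact_force: [-2.5, -0.4, 3.0]
opening: 0.0294
grip_force: 60.0
```

Request:
{"name": "apply_moves", "arguments": {
  "motion": "20 0 0 0.1 0 0 0; 20 0 0 0.05 0 0 0; 20 0 0 0 0 0 0"
}}

```text
time: 9.28
tool_pos: [0.529, 0.1888, 0.1517]
tool_rot: [3.14, 0.0, 1.901]
contact_force: [-5.2, -0.7, 12.2]
opening: 0.0291
grip_force: 60.0
```

Firm contact at the expected height (0.1517). I'll release and retreat.

Request:
{"name": "apply_moves", "arguments": {
  "motion": "60 0 0 -0.05 0 0 0; 60 0 0 0 0 0 0; 60 0 0 0 0 0 0; 60 0 0 0 0 0 0; 60 0 0 0 0 0 0; 60 0 0 -3 0 0 0; 60 0 0 -4 0 0 0; 60 0 0 -4 0 0 0; 60 -5 0 0 0 0 0; 60 -5 0 0 0 0 0; 60 -5 0 0 0 0 0; 60 0 0 0 0 0 0; 60 0 0 0 0 0 0"
}}

```text
time: 10.9
tool_pos: [0.5774, 0.0472, 0.2601]
tool_rot: [-3.141, -0.001, 1.9]
contact_force: [-0.6, 1.4, -0.3]
opening: 0.0551
grip_force: 0.0
```

```bash
python3 - <<'E'
from h import *
p=robot.read_camera("side"); q=robot.read_camera("scene")
for x in (p,q):
    print([(np.round(d["centre"],3),d["score"]) for n in("plug","rod") for d in robot.search_frame(n,x)[:2]])
c=np.hstack([cv2.resize(p["img"][70:230,190:320],None,fx=3,fy=3),cv2.resize(q["img"][210:370,240:370],None,fx=3,fy=3)])
cv2.imwrite("pics/end.png",c[:,:,::-1]); print(robot.observe()["contact_force"])
E
```

```text
[(array([0.522, 0.173, 0.03 ]), 0.58), (array([0.518, 0.18 , 0.15 ]), 0.77)]
[(array([0.538, 0.202, 0.029]), 0.71), (array([0.536, 0.201, 0.134]), 0.98)]
[ 0.14472358  0.82041043 -0.23604393]
```

View pics/end.png

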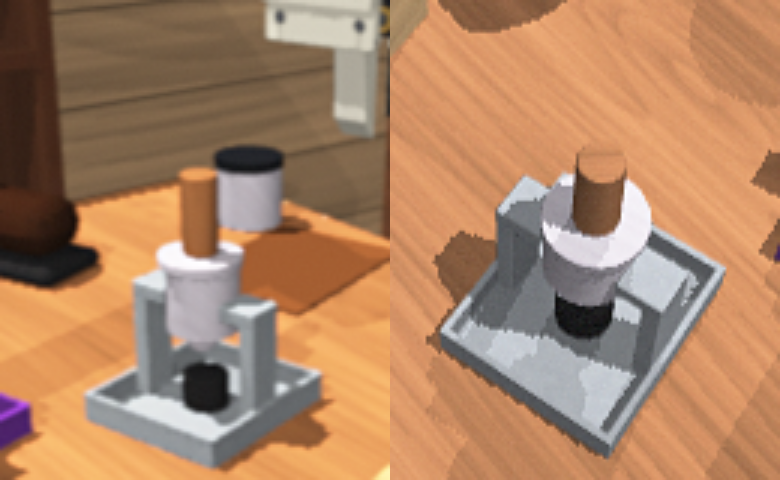

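The plug is lying in the tray, at about (205,387) in the left crop. The rod stands with its collar flat on the rim, and the gripper is clear.

```bash
python3 -c "
from cell import robot
print(robot.hand_in())"
```

```text
the job is handed in; nothing more can be done
None
```

The job is handed in: the final images show the plug in the scrap tray and the rod standing in the grey stand's sleeve, collar flat on the rim, with the gripper clear, about 11 s in; no verdict was returned.

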